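Find the trim line on a hump mould with a pendulum slope gauge

ROBOT

A 6-joint arm with a two-finger parallel gripper is mounted at the origin on the work surface. World frame = base frame: x ahead of the robot, y to its left, z up, the work surface at z = 0. Lengths are in mm, angles in degrees, forces in N, time in s.
With the tool pointing down it reaches from about 300 to 850 mm from the base axis. Payload 4.2 kg.
Tool frame: the origin (TCP) lies at the very end of the fingers, on their centre line; the grasp point (between the pads) lies 19 mm behind it; x points along the fingers, z is the direction in which the jaws open and shut, and the axes are right-handed (so a half turn about x gives the same grasp; the last joint's range is limited). The gripper opens to 91 mm and grips with 3 to 60 N. Pads are 32 mm wide; open, the fingers measure 118 mm over their backs; the gripper's body (76 mm by 178 mm) begins 60 mm behind the grasp point.
Start: joints at [-78.323, 18.312, 89.639, -0, 72.044, -1.146], TCP at [127.615, -560.676, 213.976] pointing down, gripper open.
Joint ranges: [-177.97, 177.97], [-48.28, 115.42], [12.27, 149.76], [-77.06, 257.06], [2.81, 150.46], [-146.56, 146.56]. Speed limits (degrees/s): [147.25, 147.25, 180, 180, 180, 180].

INTERFACE

Orientations are given as [roll, pitch, yaw] about the fixed x, y, z axes, in that order (R = Rz(yaw) Ry(pitch) Rx(roll)).
In Python, from workcell import state, grab_frame, camera_info, env, search_frame, place_of gives the robot as it stands.
- The arm moves only by the tool drive_tool, never from a script. Its argument "plan" is a list of rows, each a list of 7 numbers: the turn, a rotation vector about the world's x, y, z in degrees, then the shift along the world's x, y, z in mm, then the finger opening in mm, from 0 to 91.2. In form: [[wx, wy, wz, dx, dy, dz, jaw], ...]. A call has 1 to 10 rows; each row is the pose to reach, as a shift and turn from the pose measured when the call began; what a row does not reach only later rows make up. A row lasts 1/8 s, in which the tool goes at most 62.5 mm and 10.7 degrees, less where a joint would pass 70% of its speed; a pose out of reach is approached as far as the arm can. A call with a gripper value outside its range is refused whole. The fingers move at their own pace and stop on an object; "grip_force" is the grip in N (left out, the last holds). Time passes only in rows, so rows that repeat a pose let the fingers close. It gives the time, the measured TCP pose, the force and the opening at its end, in the units of the state.
- state(): the state, without advancing time (a new reading comes with each control period).
- grab_frame(name): name is "scene" or "top"; returns the picture (384x512x3 uint8, red, green, blue); there is no depth.
- camera_info(name): a dict with "intrinsics" (3x3 intrinsics, pixels), "origin" and "orientation" of the camera in the world. Camera axes: x right, y down, z forward; pixel columns grow to the right and rows downward; lengths in mm; the calibration is good to about 2 mm. A picture is of the moment at which its call begins. camera_info takes no time and is no camera call.
- env.job_done(): hands the job in, once; it reports no verdict.
Trained networks look in the newest picture that a camera, given by its name, has taken for a name from the list of things; names that differ only in an ending like _2 or _b are one class to them, and where a whole thing is asked for, a point or a joint stands for the part that bears it (a point fixed in the world has none). Each returns a list of dicts, best first, with "p" (0 to 1); they miss things now and then, are a little off and sometimes report something else, mostly with a low value. They report only what shows in the picture. A call takes as long as a camera call. They do not tell look-alikes from the thing itself.
- search_frame(camera, label): "rect" ([left, top, right, bottom] as shares, 0 to 1, of the picture: columns of its width, rows of its height, round what is visible of it).
- place_of(camera, label): "location" ([column, row] as shares, 0 to 1, of the picture: columns of its width, rows of its height: a listed point, or the origin of a listed thing).
The state is a dict: "time_s": time; "qpos": joint angles; "qvel": joint speeds; "effort": joint torques, N m; "ee_pos": TCP position; "ee_rot": TCP orientation; "force": force on the tool from outside, world axes, zero at the start; "torque": the same for the moment, N m; "gripper_width": finger opening in mm.
Only numpy, scipy, OpenCV 4.12 (cv2) and the standard library are available. Lean on these libraries where they do the work, as an engineer would, in place of code of your own. Each camera call takes 0.05 s, during which the arm holds its last target. There are 200 camera calls.

TASK

I need the trim line on this plaster hump mould. Take the slope gauge by its wooden grip, stand its foot upright across the middle of the mould's crown, then rock it over the long gentle flank until the swinging black pointer settles on the brass set hand; finish holding it there, still in your grip, the middle of its foot resting gently on the plaster, so that I can pencil the line. Leave the other things on the table where they are.

Things in the scene. Friction and masses are not known exactly. Their poses are not given: they have to be found in the camera images.
- gauge: Pendulum slope gauge, 0.3 to 0.5 kg, standing on the table: flat aluminium foot 130 mm (y) x 40 (x) x 14 high; upright round dial, 116 across, 20 thick (x), centre 76 mm above the underside, white graduated face looking to +x; wooden grip on top. Origin: middle of the foot's underside, z up
- gauge_grip (a point): Middle of the wooden grip, on the gauge's z axis 164 mm above its underside. The grip is 18 mm thick (x) x 36 mm (y), from 140 to 184 mm above the underside; pinch it with the fingers closing along the gauge's x
- pointer (a joint): Black weighted pointer with a round bob, swinging freely about the dial's centre and coming to hang plumb. Rad about the gauge's +x: 0 towards the middle of the foot, positive towards its +y end, so it reads +a when the gauge leans a towards +y. After a movement it swings for about 1 s
- set_hand (a joint): Slim brass hand with a diamond near its tip, on the same centre, stiff, left where it was set (0.20 to 0.42 rad, fixed to the gauge). Same zero and sign as the pointer; the pointer is on it when the two angles agree
- pointer_tip (a point): Tip of the black pointer, 50 mm from the dial's centre, 4 mm in front of the gauge's mid-plane; its z axis runs from the tip to the dial's centre
- set_hand_tip (a point): Mark point on the brass set hand, 50 mm from the dial's centre in the pointer's plane; its z axis runs from this point to the dial's centre
- mould: White plaster hump mould, fixed and rigid: an arch along its x, 180 mm long, 139 wide, crown 82 mm above the table, on a narrower plinth. Across y: from the crown line (y = 0) a gentle flank of 140 mm radius falls to +y, sloping 36 degrees at its edge y = 82 mm; a steep flank of 75 mm radius falls to -y (edge y = -57). Origin: on the table under the middle of the crown line, z up
- mould_crown (a point): Middle of the mould's crown line, 82 mm above the table
- mould_axis (a point): Centre of curvature of the gentle flank at the middle of the mould's length, 140 mm below the crown (58 mm under the table top)
- bowl: red plastic bowl, 136 mm across, 60 mm high. A bystander. Its origin is the centre of its underside
- dish: shallow fired-clay dish, 140 mm across, 30 mm high. A bystander. Its origin is the centre of its underside
- saucer: white saucer, 124 mm across, 14 mm high, carrying the cup. A bystander. Its origin is the centre of its underside
- cup: white cup with a handle, 76 mm across, 62 mm high, standing on the saucer. A bystander. Its origin is the centre of its underside
- jar: glass jar 72 mm across and 85 mm high, with brushes and modelling sticks standing in it to about 190 mm. A bystander. Its origin is the centre of its underside
- loop_tool: wooden modelling tool with a wire loop, about 150 mm long, 10 mm high, lying flat between the mould and the gauge. A bystander. Its origin is the centre of its underside
- rib: flat kidney-shaped wooden rib, 76 x 48 x 8 mm, lying flat between the mould and the gauge. A bystander. Its origin is the centre of its underside
- strip: wooden thickness strip, 220 x 30 x 8 mm, lying flat. A bystander. Its origin is the centre of its underside
Things that resemble listed ones, but are neither listed nor needed, are in the scene too. Leave any green or turquoise look-alike of the mould alone.

How it is judged:
By the outcome, as a careful person would: the job done as asked, in the order asked, and still so for the second after the job is handed in, while the arm keeps its last pose, push and grip.
It also fails if it takes over 64 s, if anything falls off the work surface, if the arm or the gripper's body presses on something with over 40 N, if the wrist force passes 120 N, or if a joint passes its speed limit or range.

## Working session

There is one attempt and no reset: what is moved stays moved. The work goes in short steps, Python scripts to look and compute and a tool call to move; the robot and the scene stay as the last step left them, time stands still between calls to the robot, and variables do not carry over. Pictures are saved under pics/ and viewed, about 8 in all and at most 12, crops included, and the job is handed in when it is done.

Besides the shell and the picture viewer there is one more tool, called as a command line: name --pt "numbers of a row" for each row, then --argument value for the rest. drive_tool: Moves the arm, as the interface text tells. Its arguments: {"type":"object","properties":{"plan":{"type":"array"},"grip_force":{"type":"number"}},"required":["plan"]}

```bash
mkdir -p pics; ls
cat > h.py <<'E'
import numpy as np, cv2
from scipy.spatial.transform import Rotation as R
from workcell import state, grab_frame, camera_info, env, search_frame, place_of
def cam(n):
    c=camera_info(n); return np.array(c["intrinsics"]),np.array(c["origin"]),c["orientation"]
E
python3 - <<'E'
from h import *
print(state())
for n in("scene","top"):
    print(n,camera_info(n))
    im=grab_frame(n); cv2.imwrite(f"pics/{n}0.png",cv2.resize(im[...,::-1],(800,600),interpolation=cv2.INTER_CUBIC))
    for l in("gauge","gauge_grip","mould","mould_crown","pointer_tip","set_hand_tip"):
        r=place_of(n,l); print(l,[(np.round(np.array(q["location"])*[512,384],1).tolist(),round(q["p"],2)) for q in r[:3]])
    for l in("gauge","mould"):
        r=search_frame(n,l); print(l,[(np.round(np.array(q["rect"])*[512,384,512,384],1).tolist(),round(q["p"],2)) for q in r[:3]])
E
```

```text
pics
{'time_s': 0.0, 'qpos': array([-7.83236129e+01,  1.83517491e+01,  8.97047106e+01, -2.63897452e-03,
        7.20464480e+01, -1.14488459e+00]), 'qvel': array([-0.06293981, -0.02544479,  0.06187641,  0.03178426, -0.03371285,
        0.02622334]), 'effort': array([-3.34619370e-03, -4.12455153e+01, -2.31969202e+01,  7.25303614e-02,
        4.59326897e-02, -1.38251989e-04]), 'ee_pos': array([ 127.49233674, -560.16737719,  213.13071216]), 'ee_rot': array([-179.74822273,   89.89706174,  103.07386462]), 'force': array([-0.45656761,  0.45119873,  0.26498545]), 'torque': array([-0.00109714, -0.02802157,  0.00560773]), 'gripper_width': 91.17497755463836}
scene {'intrinsics': array([[384.29273275,   0.        , 255.91258186],
       [  0.        , 384.29273275, 185.9444697 ],
       [  0.        ,   0.        ,   1.        ]]), 'origin': array([1536.90206657, -455.80689296,  815.8667804 ]), 'orientation': array([-122.23046956,    1.34834525,   64.69611507])}
gauge [([300.2, 201.4], 0.62)]
gauge_grip [([301.6, 167.1], 0.58)]
mould [([147.5, 193.4], 0.81), ([212.7, 237.4], 0.67)]
mould_crown [
[... 418 characters left out ...]
       , 499.7757295 , 187.28008754],
       [  0.        ,   0.        ,   1.        ]]), 'origin': array([ 194.33449326,   -6.25303045, 1348.3458583 ]), 'orientation': array([-1.67236035e+02,  1.19959440e-01, -9.10072888e+01])}
gauge [([192.5, 173.0], 0.65)]
gauge_grip [([181.7, 155.7], 0.6)]
mould [([322.2, 157.7], 0.79), ([386.4, 292.9], 0.68), ([185.4, 250.7], 0.68)]
mould_crown [([328.7, 147.6], 0.98), ([392.8, 291.1], 0.84), ([182.9, 245.8], 0.63)]
pointer_tip [([404.2, 142.5], 0.58), ([103.8, 172.6], 0.16)]
set_hand_tip []
gauge [([169.4, 149.1, 217.8, 187.0], 0.7)]
mould [([358.9, 253.7, 416.0, 309.6], 0.96), ([293.0, 115.2, 353.4, 185.1], 0.7), ([140.9, 204.5, 213.1, 286.7], 0.68)]
```

View pics/scene0.png

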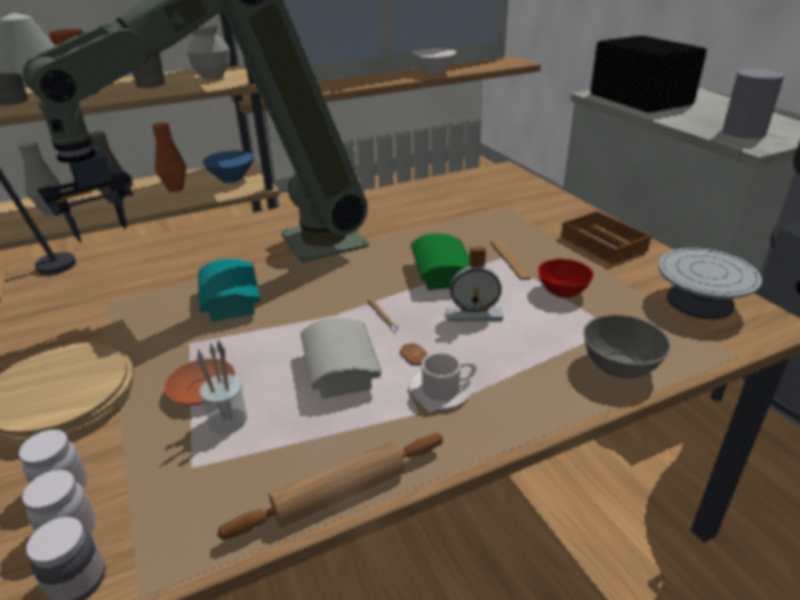

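View pics/top0.png

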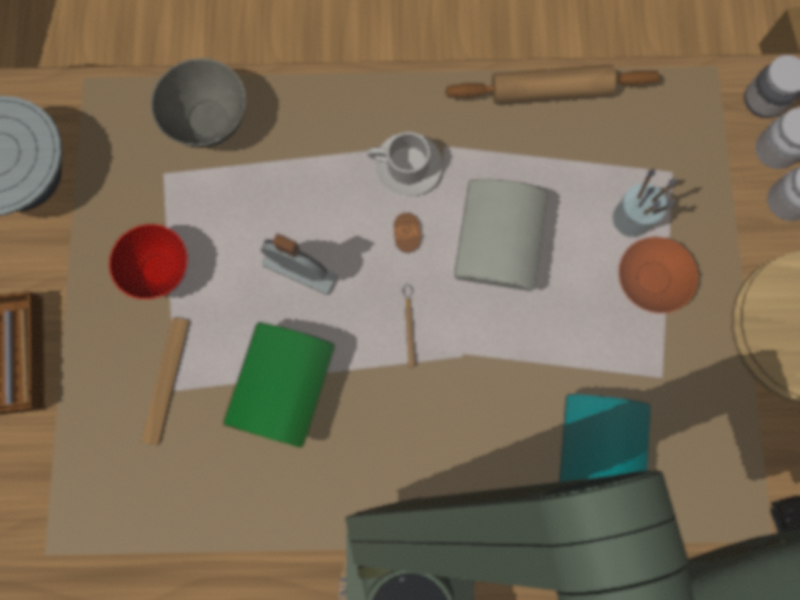

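The scene view shows the white mould at about (340,355), the gauge at (475,290) with its dial facing the camera, and green and turquoise decoys. The top view shows the white mould at (503,235) and the gauge at (297,265). Next I'll triangulate and fit the poses.

```bash
cat >> h.py <<'E'
def RM(o): return R.from_euler('xyz',o,degrees=True).as_matrix()
CAM={n:cam(n) for n in("scene","top")}
def proj(n,P):
    K,o,r=CAM[n]; p=(np.atleast_2d(P)-o)@RM(r)@K.T; return p[:,:2]/p[:,2:]
def ray(n,uv):
    K,o,r=CAM[n]; d=RM(r)@np.linalg.solve(K,[*uv,1]); return o,d/np.linalg.norm(d)
def tri(uvs):
    A=np.zeros((3,3));b=np.zeros(3)
    for n,uv in uvs.items():
        o,d=ray(n,uv); M=np.eye(3)-np.outer(d,d); A+=M;b+=M@o
    X=np.linalg.solve(A,b); return X,{n:np.round(proj(n,X)[0]-uv,1) for n,uv in uvs.items()}
def plane(n,uv,z):
    o,d=ray(n,uv); return o+d*(z-o[2])/d[2]
E
python3 - <<'E'
from h import *
print("crown",tri(dict(scene=(211.3,218.2),top=(328.7,147.6))))
print("mould",tri(dict(scene=(212.7,237.4),top=(322.2,157.7))))
print("gauge",tri(dict(scene=(300.2,201.4),top=(192.5,173.0))))
print("grip",tri(dict(scene=(301.6,167.1),top=(181.7,155.7))))
for n,b in(("scene",(185,195,255,260)),("scene",(275,150,330,210)),("top",(285,105,360,190)),("top",(155,140,230,195))):
    im=grab_frame(n)
    u0,v0,u1,v1=b; c=cv2.resize(im[v0:v1,u0:u1,::-1],(400,300),interpolation=cv2.INTER_CUBIC)
    globals().setdefault('L',[]).append(c)
cv2.imwrite("pics/crops.png",np.vstack([np.hstack(L[:2]),np.hstack(L[2:])]))
E
```

```text
crown (array([ 586.08635101, -185.61174012,   83.67599059]), {'scene': array([-1.1,  0.1]), 'top': array([-1.3, -0.4])})
mould (array([ 581.32342186, -182.04837234,    0.58811101]), {'scene': array([ 0.2, -0. ]), 'top': array([0.2, 0.1])})
gauge (array([540.99228242, 178.06968137,   6.90981072]), {'scene': array([ 0.7, -0.2]), 'top': array([0.9, 0.4])})
grip (array([545.03459848, 180.27035288, 155.3181871 ]), {'scene': array([ 2.1, -0.6]), 'top': array([2.8, 1.3])})
```

View pics/crops.png

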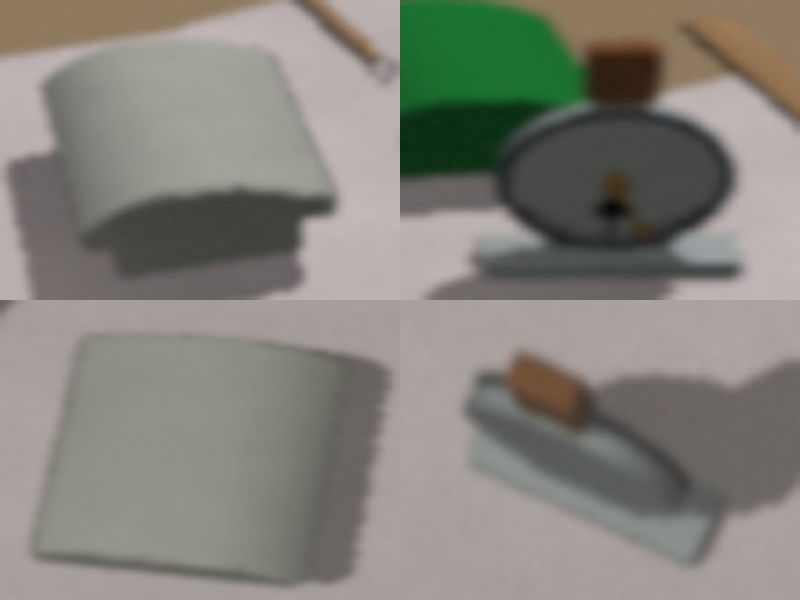

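The crops show the mould's gentle flank falling to the image left (world +y), so mould yaw is near 0. The gauge face looks to the scene camera, with the black bob hanging and the brass diamond right of it. Next I'll fit both poses from the visible corners.

```bash
cat > fit.py <<'E'
from h import *
from scipy.optimize import least_squares
def c(n,b,off,p): # crop->pixel
    return [b[0]+(p[0]-off[0])/400*(b[2]-b[0])-.5*0, b[1]+(p[1]-off[1])/300*(b[3]-b[1])]
S1=("scene",(185,195,255,260),(0,0));S2=("scene",(275,150,330,210),(400,0));T1=("top",(285,105,360,190),(0,300));T2=("top",(155,140,230,195),(400,300))
ze=55.3
M=[(T1,(80,338),(90,82,ze)),(T1,(35,553),(-90,82,ze)),(T1,(305,582),(-90,-57,ze)),(T1,(348,352),(90,-57,ze)),
   (S1,(45,88),(-90,-57,ze)),(S1,(275,55),(-90,82,ze)),(S1,(333,195),(90,82,ze)),(S1,(82,237),(90,-57,ze))]
G=[(T2,(470,465),(-20,65,7)),(T2,(690,562),(-20,-65,7)),(T2,(722,497),(20,-65,14)),
   (S2,(475,272),(20,-65,0)),(S2,(740,275),(20,65,0)),(S2,(480,236),(-20,-65,14)),(S2,(738,235),(-20,65,14)),
   (S2,(625,45),(-0,0,184)),(T2,(557,377),(0,0,184))]
for nm,L,x0 in(("mould",M,(583,-183,0)),("gauge",G,(541,178,-20))):
    def f(p):
        r=[]
        for s,px,P in L:
            W=R.from_euler('z',p[2],degrees=True).apply(P)+[p[0],p[1],0]
            r.append(proj(s[0],W)[0]-c(*s,px))
        return np.array(r).ravel()
    q=least_squares(f,x0,x_scale=(1,1,.3),loss='soft_l1'); print(nm,np.round(q.x,1)); print(np.round(f(q.x).reshape(-1,2),1).tolist())
s=state(); T=RM(s["ee_rot"]); print(np.round(T,3))
E
python3 fit.py
```

```text
mould [ 589.4 -183.    -9.7]
[[-0.6, -1.9], [-1.2, 0.1], [0.0, -0.5], [-0.4, 1.3], [-2.3, -1.1], [-2.1, -1.1], [0.4, 1.0], [-0.9, 0.8]]
gauge [544.1 183.8 -26.3]
[[-0.9, -1.3], [-0.3, 0.5], [-0.0, -1.0], [-0.0, 1.7], [-0.8, 0.7], [-1.1, -0.4], [-1.6, -0.5], [-1.1, -0.1], [-3.2, 0.0]]
[[ 0.     0.975  0.222]
 [-0.     0.222 -0.975]
 [-1.    -0.     0.   ]]
```

```bash
cat > sil.py <<'E'
from h import *
from scipy.optimize import minimize
S=4
def box(x,y,z): return np.array([[a,b,c] for a in x for b in y for c in z],float)
t=np.linspace(0,2*np.pi,40)
dial=np.array([[x,58*np.sin(a),76+58*np.cos(a)] for x in(-10,10) for a in t])
GP=[box((-20,20),(-65,65),(0,14)),dial,box((-9,9),(-18,18),(130,184))]
ys=np.linspace(-57,82,40); zs=np.where(ys>0,82-140+np.sqrt(140**2-ys**2),82-75+np.sqrt(75**2-ys**2))
MP=[np.array([[x,y,z] for x in(-90,90) for y,z in zip(ys,zs)])]
def render(n,parts,p,b,extra=None):
    m=np.zeros(((b[3]-b[1])*S,(b[2]-b[0])*S),np.uint8)
    for P in parts:
        W=R.from_euler('z',p[2],degrees=True).apply(P)+[p[0],p[1],0]
        uv=((proj(n,W)+.5-b[:2])*S).astype(np.float32)
        cv2.fillConvexPoly(m,cv2.convexHull(np.round(uv*16).astype(np.int32)),1,shift=4)
    return cv2.resize(m.astype(np.float32),(b[2]-b[0],b[3]-b[1]),interpolation=cv2.INTER_AREA)
boxes={("mould","top"):(285,105,365,195),("mould","scene"):(180,192,255,262),("gauge","top"):(155,140,235,200),("gauge","scene"):(278,150,330,212)}
if __name__=="__main__":
    A={n:np.mean([grab_frame(n).astype(float) for _ in range(2)],0) for n in("top","scene")}
    np.save("A.npy",np.array([A["top"],A["scene"]]))
    def chroma(n,b):
        a=A[n][b[1]:b[3],b[0]:b[2]]; s=a.sum(2)+1
        return (a[...,1]-a[...,0])/s
    for nm,parts,x0 in(("mould",MP,(589,-183,-9.7)),("gauge",GP,(544,184,-26.3))):
        obs={}
        for n in("top","scene"):
            b=boxes[nm,n]; ch=chroma(n,b); m=render(n,parts,x0,b)
            lo=np.median(ch[m<.01]);hi=np.median(ch[m>.99]); obs[n]=np.clip((ch-lo)/(hi-lo),0,1.0); print(nm,n,round(lo,4),round(hi,4))
        for cams in(("top",),("scene",),("top","scene")):
            f=lambda p:sum(np.sum(np.abs(render(n,parts,p,boxes[nm,n])-obs[n])) for n in cams)
            sx=np.array(x0)+np.array([[0,0,0],[6,0,0],[0,6,0],[0,0,4]])
            r=minimize(f,x0,method="Nelder-Mead",options=dict(initial_simplex=sx,xatol=.05,fatol=.01))
            print(nm,cams,np.round(r.x,1),round(f(x0),1),round(r.fun,1))
E
python3 sil.py
```

```text
mould top -0.0167 0.0029
mould scene -0.0193 0.0021
mould ('top',) [ 586.3 -182.5  -10.8] 317.5 267.6
mould ('scene',) [ 596.3 -182.5  -11. ] 440.2 370.9
mould ('top', 'scene') [ 587.  -182.   -10.3] 757.7 733.4
gauge top -0.0166 0.0085
gauge scene -0.0184 0.0094
gauge ('top',) [542.6 184.  -28.1] 347.7 338.5
gauge ('scene',) [533.8 184.4 -27.2] 935.5 860.3
gauge ('top', 'scene') [539.6 183.3 -26.7] 1283.3 1244.9sil.py:8: RuntimeWarning: invalid value encountered in sqrt
  ys=np.linspace(-57,82,40); zs=np.where(ys>0,82-140+np.sqrt(140**2-ys**2),82-75+np.sqrt(75**2-ys**2))
```

drive_tool --pt "0 0 5 27 49 15 91" --pt "0 0 10 54 98 30 91" --pt "0 0 15 81 148 45 91" --pt "0 0 20 108 198 57 91" --pt "0 0 25 136 248 57 91" --pt "0 0 30 165 298 57 91" --pt "0 0 35 195 348 57 91" --pt "0 0 40 225 398 57 91" --pt "0 0 45 255 448 57 91" --pt "0 0 50 285 498 57 91"

```text
time_s: 2.55
ee_pos: [413.4, -60.9, 271.3]
ee_rot: [3.4, 89.9, -23.6]
force: [1.0, -1.1, 0.4]
gripper_width: 90.9
```

drive_tool --pt "0 0 0 25 48 -4 91" --pt "0 0 0 50 96 -8 91" --pt "0 0 0 76 145 -12 91" --pt "0 0 0 102 194 -16 91" --pt "0 0 0 122 232 -20 91" --pt "0 0 0 129 245 -21 91" --pt "0 0 0 129 245 -21 91"

```text
time_s: 3.42
ee_pos: [542.3, 184.1, 250.0]
ee_rot: [-45.0, 89.9, -72.0]
force: [-0.9, -0.8, 0.2]
gripper_width: 90.9
```

Run:
```python
from h import *
s=state(); print(s["time_s"],np.round(s["ee_pos"],1),np.round(s["qpos"],1)); print(np.round(RM(s["ee_rot"]),3))
L=[]
for n,b in(("scene",(270,120,340,210)),("top",(150,110,240,200))):
    im=grab_frame(n); print(n,proj(n,s["ee_pos"]))
    u0,v0,u1,v1=b; L.append(cv2.resize(im[v0:v1,u0:u1,::-1],((u1-u0)*5,(v1-v0)*6),interpolation=cv2.INTER_CUBIC))
cv2.imwrite("pics/pre.png",np.hstack(L))
```

```text
3.425 [542.3 184.1 250. ] [17.7 17.  86.4 -0.1 76.7 44.6]
[[ 0.     0.453  0.891]
 [-0.001  0.891 -0.453]
 [-1.    -0.001  0.001]]
scene [[305.50514403 141.33756432]]
top [[176.56918157 146.66560841]]
```

View pics/pre.png

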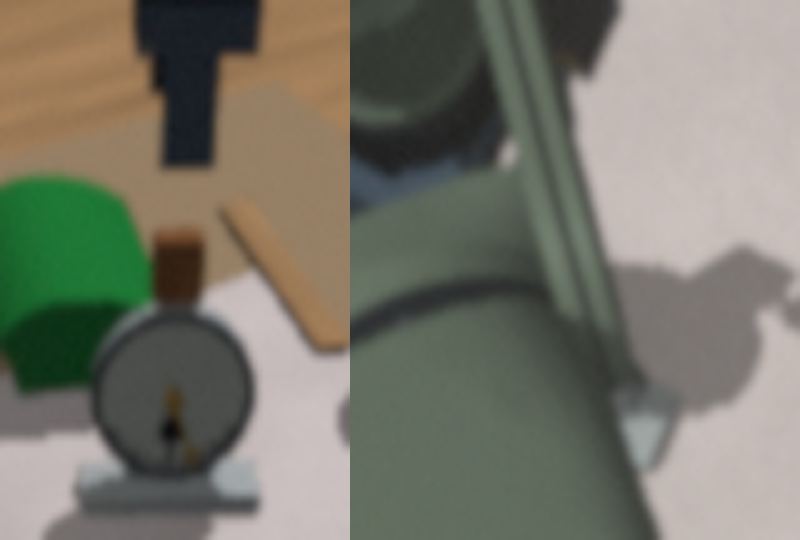

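The scene crop shows the near finger centred at crop column 188 and the wooden grip at column 178. I'll compare both with their predicted projections.

Run:
```python
from h import *
s=state();T=RM(s["ee_rot"]);p=s["ee_pos"]
gx=T[:,2];gy=T[:,1]
print("finger tip pred",proj("scene",[p+50*gx, p+59*gx]),"obs col",270+188.5/5-.5, "row",120+165/6-.5)
for d in(0,-5,5):
    g=np.array([542,184,0])+gy*d; print(d,"grip front top edge",proj("scene",g+[0,0,184]+9*gx),proj("scene",g+[0,0,140]+9*gx),"foot front bottom ends",proj("scene",[g+20*gx-65*gy,g+20*gx+65*gy]).round(1).tolist())
print("obs grip col",270+178/5-.5,"top row",120+(240)/6-.5,"dial col",270+173/5-.5,"foot ends",270+78/5-.5,270+259/5-.5,"row",120+510/6-.5)
print("dial",proj("scene",np.array([542,184,76])+10*gx))
```

```text
finger tip pred [[306.33936575 147.89118498]
 [306.5641349  149.14116147]] obs col 307.2 row 147.0
0 grip front top edge [[304.76179667 159.89468015]] [[304.20474874 170.99711287]] foot front bottom ends [[285.0, 205.6], [320.6, 205.6]]
-5 grip front top edge [[303.29989828 159.90290989]] [[302.76846189 171.0036382 ]] foot front bottom ends [[283.6, 205.6], [319.2, 205.6]]
5 grip front top edge [[306.22411349 159.88644807]] [[305.64143949 170.9905857 ]] foot front bottom ends [[286.4, 205.6], [322.0, 205.6]]
obs grip col 305.1 top row 159.5 dial col 304.1 foot ends 285.1 321.3 row 204.5
dial [[303.44911665 186.61984628]]
```

drive_tool --pt "0 0 0 0 0 -50 91" --pt "0 0 0 0 0 -90 91" --pt "0 0 0 0 0 -103 91" --pt "0 0 0 0 0 -103 60" --pt "0 0 0 0 0 -103 35" --pt "0 0 0 0 0 -103 22" --pt "0 0 0 0 0 -103 10" --pt "0 0 0 0 0 -103 10" --pt "0 0 0 0 0 -103 10" --pt "0 0 0 0 0 -103 10" --grip_force 50

```text
time_s: 4.78
ee_pos: [541.9, 183.0, 147.5]
ee_rot: [-27.3, 89.9, -54.3]
force: [0.4, 0.2, -0.4]
gripper_width: 23.7
```

drive_tool --pt "0 0 0 0 0 0 10" --pt "0 0 0 0 0 0 10" --pt "0 0 0 0 0 0 10" --pt "0 0 0 0 0 0 10"

```text
time_s: 5.28
ee_pos: [541.9, 182.9, 147.4]
ee_rot: [-29.9, 89.9, -57.0]
force: [0.7, -0.7, -1.0]
gripper_width: 18.0
```

drive_tool --pt "0 0 0 0 0 10 10" --pt "0 0 0 0 0 40 10" --pt "0 0 0 0 0 80 10" --pt "0 0 0 0 0 120 10" --pt "0 0 0 0 0 142 10" --pt "0 0 0 0 0 142 10" --pt "0 0 0 0 0 142 10"

```text
time_s: 6.15
ee_pos: [541.0, 182.7, 288.0]
ee_rot: [-103.6, 89.8, -130.7]
force: [-0.9, 0.1, -4.3]
gripper_width: 17.9
```

```bash
python3 -c "
from h import *
s=state();print(s['force'],s['ee_pos'],s['gripper_width'],s['torque']);print(RM(s['ee_rot']).round(4))"
```

```text
[-0.94863545  0.139224   -4.26447987] [541.0192896  182.6763093  288.01979233] 17.90815972196127 [-0.07213016 -0.01885579 -0.02911317]
[[-2.000e-03  4.546e-01  8.907e-01]
 [-2.300e-03  8.907e-01 -4.546e-01]
 [-1.000e+00 -2.900e-03 -7.000e-04]]
```

drive_tool --pt "0 0 1 4 -25 3 10" --pt "0 0 3 8 -70 6 10" --pt "0 0 5 14 -120 10 10" --pt "0 0 8 20 -170 12 10" --pt "0 0 11 27 -220 12 10" --pt "0 0 13 33 -270 12 10" --pt "0 0 15 40 -320 12 10" --pt "0 0 16 44 -350 12 10" --pt "0 0 16.5 46 -363 12 10" --pt "0 0 16.5 46 -365 12 10"

```text
time_s: 7.4
ee_pos: [586.7, -182.2, 298.8]
ee_rot: [-149.0, 89.8, -159.6]
force: [0.6, 0.7, -4.2]
gripper_width: 17.7
```

drive_tool --pt "0 0 0 0 0 0 10" --pt "0 0 0 0 0 0 10" --pt "0 0 0 0 0 0 10" --pt "0 0 0 0 0 0 10" --pt "0 0 0 0 0 0 10" --pt "0 0 0 0 0 0 10" --pt "0 0 0 0 0 0 10"

```text
time_s: 8.28
ee_pos: [586.7, -182.2, 298.8]
ee_rot: [-149.3, 89.8, -159.9]
force: [0.2, -0.4, -3.1]
gripper_width: 17.6
```

```bash
cat > look.py <<'E'
from h import *
import sys
tag=sys.argv[1]
s=state();T=RM(s["ee_rot"]);p=s["ee_pos"]
print(s["time_s"],p.round(1),"yaw",np.degrees(np.arctan2(T[1,2],T[0,2])).round(2),"F",s["force"].round(1)); print(T.round(4).tolist())
z=-T[:,0]; gx=T[:,2]; gy=np.cross(z,gx)
A=np.mean([grab_frame("scene").astype(float) for _ in range(4)],0)
C=p-147.4*z+76*z
pv=proj("scene",C+4*gx)[0]; np.savez(f"{tag}.npz",A=A,p=p,T=T)
print("dial centre px",pv.round(2))
u0,v0=int(pv[0])-24,int(pv[1])-20
c=cv2.resize(np.clip(A[v0:v0+40,u0:u0+48,::-1],0,255).astype(np.uint8),(720,600),interpolation=cv2.INTER_CUBIC)
print("crop origin",u0,v0,"x15")
cv2.imwrite(f"pics/{tag}.png",cv2.convertScaleAbs(c,alpha=1.6))
for l in("pointer_tip","set_hand_tip"):
    for k in range(2):
        print(l,[(np.round(np.array(q["location"])*[512,384],2).tolist(),round(q["p"],2)) for q in place_of("scene",l)[:2]]); grab_frame("scene")
for a in np.arange(-5,36,5):
    w=C+4*gx+50*(-z*np.cos(np.radians(a))+gy*np.sin(np.radians(a))); print(a,proj("scene",w)[0].round(1).tolist(),end=" ")
E
python3 look.py hang0
```

```text
8.275 [ 586.7 -182.2  298.8] yaw -10.58 F [ 0.2 -0.4 -3.1]
[[-0.0034, 0.1837, 0.983], [-0.0012, 0.983, -0.1837], [-1.0, -0.0018, -0.0031]]
dial centre px [207.27 179.96]
crop origin 183 159 x15
pointer_tip [([207.41, 192.38], 0.42)]
pointer_tip [([207.97, 189.81], 0.56)]
set_hand_tip [([211.4, 188.89], 0.45), ([280.99, 248.29], 0.44)]
set_hand_tip [([211.3, 193.69], 0.58)]
-5 [207.3, 194.2] 0 [208.7, 194.0] 5 [210.2, 193.7] 10 [211.6, 193.4] 15 [212.9, 192.9] 20 [214.2, 192.3] 25 [215.5, 191.6] 30 [216.7, 190.9] 35 [217.9, 190.1]
```

View pics/hang0.png

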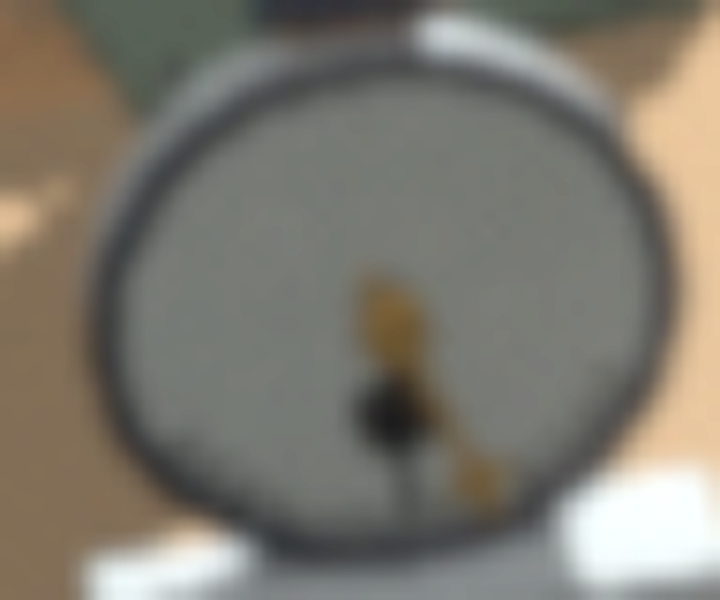

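The view shows the hub at crop (385-393,318), the bob at (393,415), the pointer stem down to (405,510) and the brass diamond at (485,490). That puts the set hand at roughly 19–22°. Next I'll lower onto the crown.

drive_tool --pt "0 0 0 0 0 -25 10" --pt "0 0 0 0 0 -50 10" --pt "0 0 0 0 0 -62 10" --pt "0 0 0 0 0 -66 10" --pt "0 0 0 0 0 -66 10" --pt "0 0 0 0 0 -66 10"

```text
time_s: 9.62
ee_pos: [587.2, -182.3, 233.9]
ee_rot: [-117.1, 89.9, -127.6]
force: [-0.9, -0.0, -4.8]
gripper_width: 17.8
```

drive_tool --pt "0 0 0 0 0 -1 10" --pt "0 0 0 0 0 -2 10" --pt "0 0 0 0 0 -2.5 10" --pt "0 0 0 0 0 -2.5 10"

```text
time_s: 10.12
ee_pos: [587.2, -182.3, 231.2]
ee_rot: [-121.2, 89.9, -131.8]
force: [-0.1, 1.3, -3.7]
gripper_width: 17.8
```

drive_tool --pt "0 0 0 0 0 -0.5 10" --pt "0 0 0 0 0 -0.5 10"

```text
time_s: 10.38
ee_pos: [587.2, -182.3, 230.7]
ee_rot: [-124.1, 89.9, -134.7]
force: [-0.5, -0.5, -3.2]
gripper_width: 17.4
```

drive_tool --pt "0 0 0 0 0 -0.5 10" --pt "0 0 0 0 0 -1 10" --pt "0 0 0 0 0 -1 10"

```text
time_s: 10.75
ee_pos: [587.1, -182.3, 229.6]
ee_rot: [-127.6, 89.9, -138.2]
force: [-0.6, 0.2, -4.6]
gripper_width: 17.9
```

drive_tool --pt "0 0 0 0 0 -0.4 10" --pt "0 0 0 0 0 -0.4 10"

```text
time_s: 11.0
ee_pos: [587.1, -182.3, 229.1]
ee_rot: [-129.9, 89.8, -140.5]
force: [0.2, -0.4, -3.6]
gripper_width: 17.6
```

drive_tool --pt "0 0 0 0 0 -0.4 10" --pt "0 0 0 0 0 -0.4 10"

```text
time_s: 11.25
ee_pos: [587.1, -182.3, 228.9]
ee_rot: [-125.0, 89.9, -135.5]
force: [0.8, -0.6, -2.6]
gripper_width: 17.9
```

drive_tool --pt "0 0 0 0 0 -0.4 10" --pt "0 0 0 0 0 -0.4 10"

```text
time_s: 11.5
ee_pos: [587.1, -182.3, 228.9]
ee_rot: [-119.0, 89.9, -129.5]
force: [0.0, 0.6, -0.7]
gripper_width: 18.0
```

drive_tool --pt "0 0 0 0 0 0 10" --pt "0 0 0 0 0 0 10" --pt "0 0 0 0 0 0 10" --pt "0 0 0 0 0 0 10"

```text
time_s: 12.0
ee_pos: [587.1, -182.3, 228.9]
ee_rot: [-118.2, 89.9, -128.8]
force: [-0.0, -0.1, -1.7]
gripper_width: 17.7
```

```bash
cat > over.py <<'E'
from h import *
import sys
s=state();T=RM(s["ee_rot"]);p=s["ee_pos"];print(s["time_s"],p.round(1),s["force"].round(1),"up",(-T[:,0]).round(4))
z=-T[:,0]; gx=T[:,2]; gy=np.cross(z,gx)
M=R.from_euler('z',-10.5,degrees=True)
def m(P): return M.apply(P)+[587,-182.4,0]
ys=np.linspace(-57,82,30); zs=np.where(ys>0,82-140+np.sqrt(140**2-ys**2),82-75+np.sqrt(np.maximum(75**2-ys**2,0)))
o=p-147*z
lines=[m(np.c_[np.full(30,x),ys,zs]) for x in(-90,90)]+[m([[-90,y,h],[90,y,h]]) for y,h in((82,55.3),(-57,55.7),(0,82))]
gl=[np.array([o+20*gx-65*gy,o+20*gx+65*gy]),np.array([o-20*gx-65*gy,o-20*gx+65*gy]),np.array([o+20*gx,o+20*gx+14*z])]
A=np.mean([grab_frame("scene").astype(float) for _ in range(2)],0)
u0,v0,k=int(sys.argv[2]),int(sys.argv[3]),10
c=cv2.resize(np.clip(A[v0:v0+60,u0:u0+80,::-1]*1.3,0,255).astype(np.uint8),(800,600),interpolation=cv2.INTER_CUBIC)
for L,col in((lines,(0,0,255)),(gl,(255,0,0))):
    for P in L:
        q=((proj("scene",P)+.5-[u0,v0])*k).astype(np.int32); cv2.polylines(c,[q],False,col,1,cv2.LINE_AA)
cv2.imwrite(f"pics/{sys.argv[1]}.png",c)
E
python3 over.py crown 178 195
```

```text
12.0 [ 587.1 -182.3  228.9] [-0.  -0.1 -1.7] up [0.0015 0.0019 1.    ]
```

View pics/crown.png

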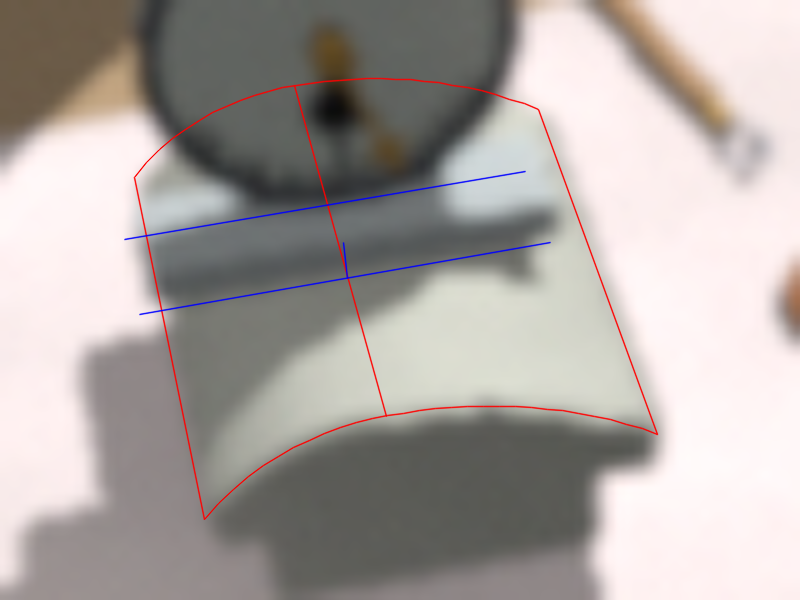

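```bash
cat > edge.py <<'E'
from h import *
A=dict(zip(("top","scene"),np.load("A.npy")))
M=R.from_euler('z',-10.5,degrees=True); m=lambda P:M.apply(P)+[587,-182.4,0]
for n in("top","scene"):
    a=A[n]; ch=((a[...,1]-a[...,0])/(a.sum(2)+1)).astype(np.float32); lu=a.mean(2).astype(np.float32)
    for nm,e0,e1 in(("gentle",(-90,82,55.3),(90,82,55.3)),("steep",(-90,-57,55.7),(90,-57,55.7)),("far",(90,-57,55.7),(90,82,55.3)),("near",(-90,-57,55.7),(-90,82,55.3))):
        if n=="scene" and nm in("far","near"): continue
        for lo,hi in((.1,.35),(.4,.6),(.65,.9)):
            t=np.linspace(lo,hi,25)[:,None]
            if nm in("far","near"):
                y=-57+139*t[:,0]; zz=np.where(y>0,-58+np.sqrt(140**2-y**2),7+np.sqrt(np.maximum(75**2-y**2,0))); P=np.c_[np.full(25,e0[0]),y,zz]; outd=np.array([np.sign(e0[0]),0,0])
            else: P=np.array(e0)*(1-t)+np.array(e1)*t; outd=np.array([0,np.sign(e0[1]),0])
            q=proj(n,m(P)); d=np.gradient(q,axis=0).mean(0); d/=np.linalg.norm(d); nn=np.array([-d[1],d[0]])
            oo=(proj(n,m(P+outd))-q).mean(0); sc=oo@nn
            if sc<0: nn=-nn; sc=-sc
            off=np.arange(-5,5.01,.25)
            U=(q[:,None]+off[None,:,None]*nn).astype(np.float32)
            r=[]
            for im in(ch,lu):
                pr=cv2.remap(im,U[...,0].copy(),U[...,1].copy(),cv2.INTER_LINEAR).mean(0)
                g=np.abs(np.gradient(cv2.GaussianBlur(pr[None],(5,1),1)[0])); g[np.abs(off)>4]=0; k=g.argmax(); w=g[max(k-4,0):k+5]; r.append(round(float((w*off[max(k-4,0):k+5]).sum()/w.sum()),2))
            print(n,nm,lo,"off px chroma,lum",r,"-> mm",[round(x/sc,1) for x in r])
E
python3 edge.py
```

```text
top gentle 0.1 off px chroma,lum [-0.27, 0.51] -> mm [np.float64(-0.7), np.float64(1.4)]
top gentle 0.4 off px chroma,lum [-0.47, 0.51] -> mm [np.float64(-1.3), np.float64(1.4)]
top gentle 0.65 off px chroma,lum [-0.47, 0.53] -> mm [np.float64(-1.3), np.float64(1.4)]
top steep 0.1 off px chroma,lum [0.02, -2.25] -> mm [np.float64(0.1), np.float64(-6.0)]
top steep 0.4 off px chroma,lum [-0.0, -2.49] -> mm [np.float64(-0.0), np.float64(-6.7)]
top steep 0.65 off px chroma,lum [0.21, -2.47] -> mm [np.float64(0.6), np.float64(-6.7)]
top far 0.1 off px chroma,lum [-0.56, 0.3] -> mm [np.float64(-1.6), np.float64(0.9)]
top far 0.4 off px chroma,lum [-0.54, 0.07] -> mm [np.float64(-1.5), np.float64(0.2)]
top far 0.65 off px chroma,lum [-0.51, 0.21] -> mm [np.float64(-1.5), np.float64(0.6)]
top near 0.1 off px chroma,lum [2.21, 2.98] -> mm [np.float64(6.0), np.float64(8.1)]
top near 0.4 off px chroma,lum [2.72, 3.19] -> mm [np.float64(7.3), np.float64(8.6)]
top near 0.65 off px chroma,lum [2.18, 2.53] -> mm [np.float64(5.9), np.float64(6.9)]
scene gentle 0.1 off px chroma,lum [0.31, 1.25] -> mm [np.float64(1.1), np.float64(4.3)]
scene gentle 0.4 off px chroma,lum [0.47, 1.21] -> mm [np.float64(1.6), np.float64(4.0)]
scene gentle 0.65 off px chroma,lum [0.49, 1.25] -> mm [np.float64(1.6), np.float64(4.0)]
scene steep 0.1 off px chroma,lum [-1.04, -0.47] -> mm [np.float64(-3.4), np.float64(-1.5)]
scene steep 0.4 off px chroma,lum [-0.57, 0.22] -> mm [np.float64(-1.8), np.float64(0.7)]
scene steep 0.65 off px chroma,lum [-0.54, -1.82] -> mm [np.float64(-1.6), np.float64(-5.5)]
```

The overlay shows the gauge upright on the crown, foot across it. The scene calibration is biased by about 1 px, and the edges say the crown is within about 1 mm of the gauge's middle. Now I'll rock it along the arc about the mould axis.

drive_tool --pt "-1.97 0.37 0 1.8 9.8 -0.2 10" --pt "-3.93 0.73 0 3.7 19.5 -0.7 10" --pt "-5.9 1.1 0 5.5 29.3 -1.5 10" --pt "-7.86 1.47 0 7.3 39.0 -2.7 10" --pt "-9.83 1.84 0 9.2 48.6 -4.3 10" --pt "-11.8 2.2 0 11.0 58.2 -6.2 10" --pt "-13.76 2.57 0 12.8 67.7 -8.4 10" --pt "-15.73 2.94 0 14.5 77.1 -11.0 10" --pt "-17.69 3.31 0 16.3 86.5 -13.9 10" --pt "-19.17 3.58 0 17.6 93.4 -16.3 10"

```text
time_s: 13.35
ee_pos: [605.2, -88.6, 213.0]
ee_rot: [-90.0, 70.3, -100.5]
force: [0.9, -0.4, -0.2]
gripper_width: 17.8
```

drive_tool --pt "0 0 0 0 0 0 10" --pt "0 0 0 0 0 0 10" --pt "0 0 0 0 0 0 10" --pt "0 0 0 0 0 0 10" --pt "0 0 0 0 0 0 10" --pt "0 0 0 0 0 0 10" --pt "0 0 0 0 0 0 10" --pt "0 0 0 0 0 0 10"

```text
time_s: 14.35
ee_pos: [605.3, -88.6, 213.0]
ee_rot: [-89.9, 70.3, -100.5]
force: [0.9, 2.5, -2.0]
gripper_width: 18.1
```

```bash
python3 look.py lean1
```

```text
14.35 [605.3 -88.6 213. ] yaw -10.57 F [ 0.9  2.5 -2. ]
[[-0.0614, 0.1728, 0.983], [-0.3312, 0.9256, -0.1834], [-0.9415, -0.3369, 0.0004]]
dial centre px [232.56 199.09]
crop origin 208 179 x15
pointer_tip [([325.79, 166.39], 0.46), ([361.63, 187.32], 0.38)]
pointer_tip []
set_hand_tip [([232.81, 208.59], 0.4)]
set_hand_tip [([232.7, 210.39], 0.56)]
-5 [226.9, 212.0] 0 [228.2, 212.3] 5 [229.5, 212.4] 10 [230.8, 212.4] 15 [232.2, 212.3] 20 [233.5, 212.1] 25 [234.9, 211.8] 30 [236.2, 211.4] 35 [237.5, 211.0]
```

View pics/lean1.png

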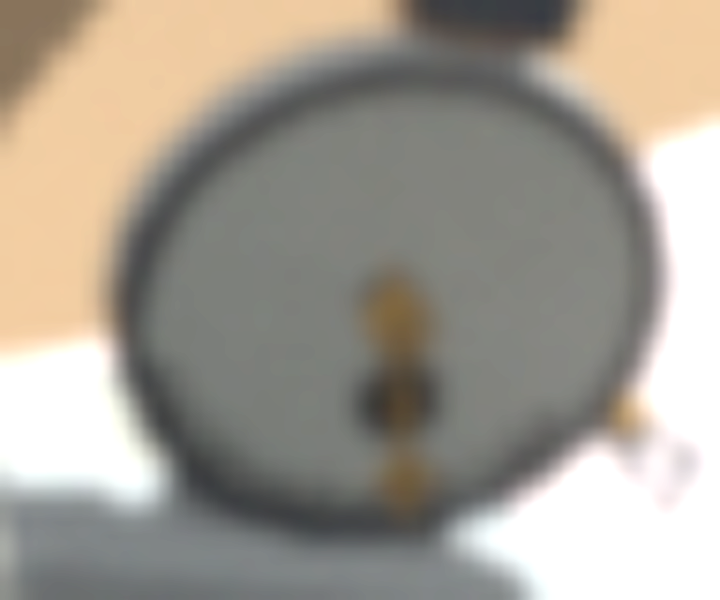

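The picture shows the brass hand nearly on top of the bob: hub (395,315), bob (397,398), diamond (405,480). I'll measure the difference numerically.

```bash
cat > meas.py <<'E'
from h import *
import sys
for tag in sys.argv[1:]:
    D=np.load(tag+".npz");A=D["A"];p=D["p"];T=D["T"];z=-T[:,0];gx=T[:,2];gy=np.cross(z,gx)
    C=p-147*z+76*z+4*gx; pv=proj("scene",C)[0]
    a0=np.degrees(np.arctan2(z@np.array([-gx[1],gx[0],0])*1.0,z[2])); print(tag,"lean",a0.round(2))
    # local gauge-plane grid resample: 0.5 mm, centred on predicted pivot
    g=np.arange(-60,60.1,.5); Y,Z=np.meshgrid(g,-g)  # rows down
    cs,sn=np.cos(np.radians(a0)),np.sin(np.radians(a0))
    # plumb-aligned axes: down dn, right rt
    dn=-z*cs+gy*sn; rt=gy*cs+z*sn
    W=C+Y[...,None]*rt-Z[...,None]*dn
    uv=proj("scene",W.reshape(-1,3)).reshape(Y.shape+(2,)).astype(np.float32)
    I=cv2.remap(A.astype(np.float32),uv[...,0],uv[...,1],cv2.INTER_CUBIC)
    np.save(tag+"_r.npy",I)
    br=I[...,0]-I[...,2]; lum=I.mean(2)
    for d in range(-14,56,4):
        i=int((d+60)/.5); sl=slice(max(i-2,0),i+3); j=slice(int(35/.5),int(95/.5)) # y -25..35
        b=br[sl,j].mean(0); b=np.clip(b-np.median(b)-6,0,None); l=lum[sl,j].mean(0); k=np.clip(np.median(l)-l-8,0,None); y=g[j]
        e=y[k>k.max()/2] if k.max()>8 else [np.nan]
        print(d,"brass",(b*y).sum()/b.sum() if b.max()>8 else None,"max",b.max().round(0),"dark ext",np.min(e),np.max(e),"mid",(np.min(e)+np.max(e))/2,k.max().round(0))
E
python3 meas.py hang0 lean1
```

```text
hang0 lean 0.11
-14 brass None max 0.0 dark ext nan nan mid nan 0.0
-10 brass None max 5.0 dark ext nan nan mid nan 0.0
-6 brass 2.9966918932801 max 19.0 dark ext nan nan mid nan 8.0
-2 brass 3.9200267587727606 max 32.0 dark ext -1.0 8.0 mid 3.5 10.0
2 brass 4.161338000654516 max 32.0 dark ext -1.0 9.5 mid 4.25 14.0
6 brass 4.516342099295026 max 28.0 dark ext -0.5 9.5 mid 4.5 17.0
10 brass 5.2323505950398825 max 22.0 dark ext 0.5 8.5 mid 4.5 20.0
14 brass 7.054099227464478 max 14.0 dark ext -0.5 8.0 mid 3.75 29.0
18 brass 8.91083339551614 max 11.0 dark ext -3.0 8.5 mid 2.75 41.0
22 brass 10.414041664307012 max 12.0 dark ext -4.0 9.0 mid 2.5 46.0
26 brass 12.058978737647916 max 10.0 dark ext -3.0 9.5 mid 3.25 46.0
30 brass 13.906218048417134 max 10.0 dark ext -1.5 8.0 mid 3.25 32.0
34 brass 15.91387708365426 max 12.0 dark ext 1.0 5.5 mid 3.25 13.0
38 brass 18.118792301285556 max 20.0 dark ext nan nan mid nan 2.0
42 brass 18.25153719124294 max 24.0 dark ext nan nan mid nan 4.0
46 brass 18.70987410829072 max 18.0 dark ext -25.0 -20.5 mid -22.75 8.0
50 brass None max 7.0 dark ext nan nan
[... 559 characters left out ...]
 0.5 8.5 mid 4.5 19.0
18 brass 4.483341249403447 max 9.0 dark ext -2.5 9.5 mid 3.5 25.0
22 brass 4.231907889049534 max 10.0 dark ext -4.5 10.5 mid 3.0 31.0
26 brass 4.015947217978433 max 13.0 dark ext -4.5 10.5 mid 3.0 32.0
30 brass 3.9804913761951104 max 12.0 dark ext -3.0 10.0 mid 3.5 25.0
34 brass 3.6964756721347465 max 9.0 dark ext -0.5 7.5 mid 3.5 12.0
38 brass 3.4196578524382546 max 13.0 dark ext nan nan mid nan 4.0
42 brass 3.491808449336564 max 21.0 dark ext -25.0 -22.5 mid -23.75 10.0
46 brass 3.777709391324037 max 24.0 dark ext -25.0 -20.5 mid -22.75 11.0
50 brass 3.88426022877632 max 17.0 dark ext nan nan mid nan 4.0
54 brass 12.674623138158811 max 8.0 dark ext nan nan mid nan 0.0
```

The hand and pointer agree to about 0.2° ± 0.5° at a lean of 19.7°. Now I'll check the contact force, averaged over readings.

```bash
cat > f.py <<'E'
from h import *
F=[]
for _ in range(8): grab_frame("scene"); s=state(); F.append(s["force"])
F=np.array(F);T=RM(s["ee_rot"]);z=-T[:,0];p=s["ee_pos"];gx=T[:,2];gy=np.array([-gx[1],gx[0],0])
r=p-[587,-183,-58]
print(s["time_s"],p.round(2),"F",F.mean(0).round(2),"sd",F.std(0).round(2),"normal push",round((F.mean(0)+[0,0,4.1])@z,2),"lean",np.degrees(np.arctan2(z@gy,z[2])).round(2),"pos ang",np.degrees(np.arctan2(r@gy,r[2])).round(2),"rad",np.hypot(r@gy,r[2]).round(2))
E
python3 f.py
```

```text
15.35 [605.3  -88.63 213.01] F [ 0.68  2.51 -1.37] sd [0.62 0.37 0.87] normal push 3.44 lean 19.7 pos ang 19.53 rad 287.55
```

drive_tool --pt "0 0 0 0.1 0.7 -0.2 10" --pt "0 0 0 0.3 1.4 -0.5 10" --pt "0 0 0 0.3 1.4 -0.5 10" --pt "0 0 0 0.3 1.4 -0.5 10" --pt "0 0 0 0.3 1.4 -0.5 10" --pt "0 0 0 0.3 1.4 -0.5 10" --pt "0 0 0 0.3 1.4 -0.5 10" --pt "0 0 0 0.3 1.4 -0.5 10" --pt "0 0 0 0.3 1.4 -0.5 10"

```text
time_s: 16.48
ee_pos: [605.5, -87.2, 212.5]
ee_rot: [-90.0, 70.3, -100.5]
force: [-0.3, -0.7, -0.6]
gripper_width: 17.4
```

```bash
python3 f.py; python3 look.py lean2 >/dev/null; python3 meas.py lean2 | grep -E "lean|^(-2|2|22|26|30|34|38|42|46|50) "; python3 over.py final 200 195
```

```text
16.875 [605.56 -87.22 212.49] F [-0.02 -0.34 -0.25] sd [0.37 0.73 0.63] normal push 3.51 lean 19.7 pos ang 19.83 rad 287.55
lean2 lean 19.7
-2 brass 3.636957180920915 max 26.0 dark ext nan nan mid nan 6.0
2 brass 3.83504409368404 max 30.0 dark ext -0.5 9.0 mid 4.25 9.0
22 brass 3.4339631154827948 max 10.0 dark ext -4.5 10.5 mid 3.0 32.0
26 brass 3.3420352079495186 max 9.0 dark ext -4.0 10.5 mid 3.25 33.0
30 brass None max 7.0 dark ext -2.5 8.5 mid 3.0 26.0
34 brass None max 7.0 dark ext -0.5 6.5 mid 3.0 16.0
38 brass 3.8506653791846936 max 11.0 dark ext nan nan mid nan 7.0
42 brass 3.8152672355062323 max 20.0 dark ext nan nan mid nan 7.0
46 brass 3.743731822743679 max 24.0 dark ext -25.0 -22.0 mid -23.5 12.0
50 brass 3.900577857549695 max 16.0 dark ext nan nan mid nan 2.0
17.475 [605.5 -87.2 212.5] [-1.3 -0.7 -1. ] up [0.0616 0.3313 0.9415]
```

View pics/final.png

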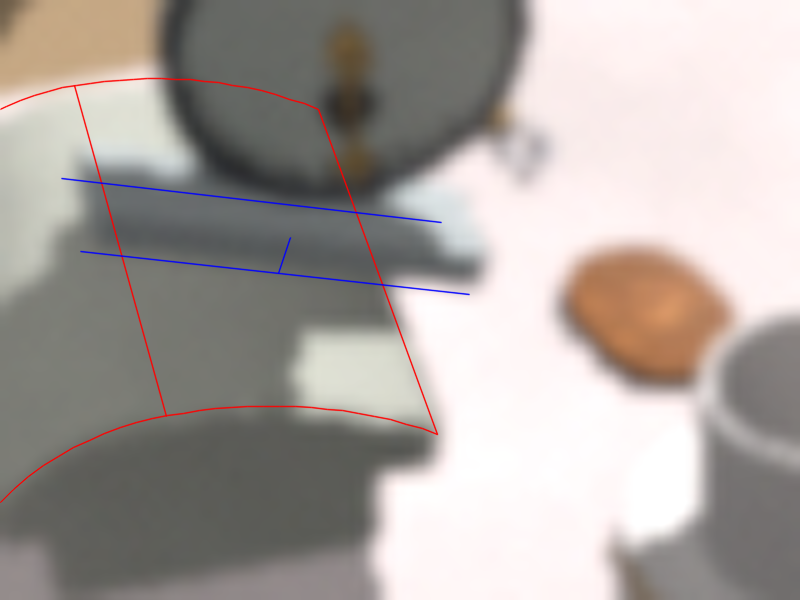

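The final view shows the foot on the gentle flank with the hand over the bob. The remaining difference reads 0–0.9°, hand ahead of pointer, so I'll rock 0.4° further along the arc.

drive_tool --pt "-0.2 0.04 0 0.2 0.9 -0.3 10" --pt "-0.4 0.07 0 0.4 1.9 -0.7 10" --pt "-0.4 0.07 0 0.4 1.9 -0.7 10" --pt "-0.4 0.07 0 0.4 1.9 -0.7 10" --pt "-0.4 0.07 0 0.4 1.9 -0.7 10" --pt "-0.4 0.07 0 0.4 1.9 -0.7 10" --pt "-0.4 0.07 0 0.4 1.9 -0.7 10" --pt "-0.4 0.07 0 0.4 1.9 -0.7 10" --pt "-0.4 0.07 0 0.4 1.9 -0.7 10" --pt "-0.4 0.07 0 0.4 1.9 -0.7 10"

```text
time_s: 18.82
ee_pos: [605.9, -85.2, 211.7]
ee_rot: [-90.0, 69.9, -100.5]
force: [0.1, 0.2, -2.1]
gripper_width: 17.5
```

```bash
python3 f.py; python3 look.py lean3 >/dev/null; python3 meas.py lean3 | grep -E "lean|^(-2|2|22|26|30|34|38|42|46|50) "
```

```text
19.225 [605.99 -85.26 211.76] F [-0.07  0.62 -1.89] sd [0.43 0.43 0.17] normal push 2.28 lean 20.09 pos ang 20.26 rad 287.54
lean3 lean 20.09
-2 brass 3.7280922712200093 max 25.0 dark ext -1.5 6.5 mid 2.5 9.0
2 brass 4.053256729968407 max 30.0 dark ext -0.5 9.0 mid 4.25 9.0
22 brass None max 7.0 dark ext -4.5 11.0 mid 3.25 32.0
26 brass 4.055302312580317 max 8.0 dark ext -4.0 10.5 mid 3.25 34.0
30 brass None max 8.0 dark ext -2.5 9.5 mid 3.5 27.0
34 brass None max 8.0 dark ext -0.5 7.0 mid 3.25 16.0
38 brass 3.1474920572582157 max 13.0 dark ext nan nan mid nan 6.0
42 brass 2.8821004356588547 max 21.0 dark ext -25.0 -23.0 mid -24.0 10.0
46 brass 2.9856395610626305 max 22.0 dark ext -25.0 -21.0 mid -23.0 11.0
50 brass 3.198534424771092 max 16.0 dark ext nan nan mid nan 3.0
```

View pics/lean3.png

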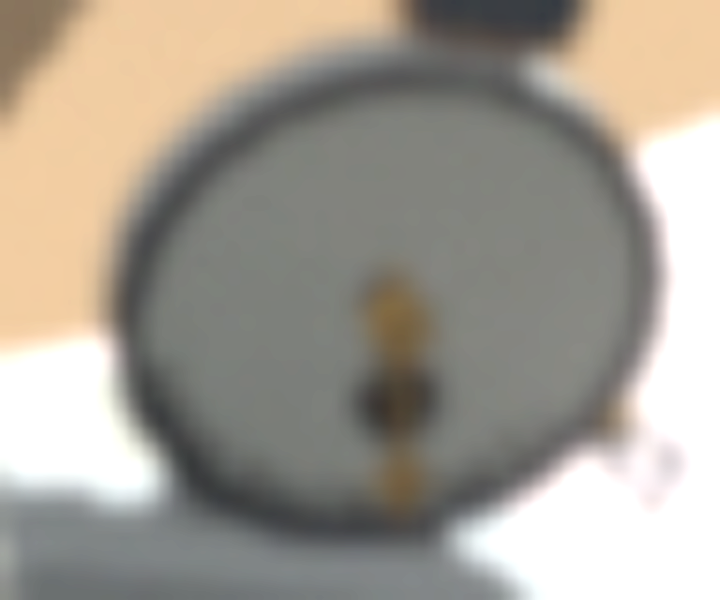

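```bash
python3 -c "
from h import *
print(env.job_done()); s=state(); print(s['time_s'],s['force'].round(1),s['gripper_width'])"
```

```text
the job is handed in; nothing more can be done
None
the job is handed in; nothing more can be done
```

The gauge is resting on the gentle flank at the set slope, still in the grip, ready for you to pencil the line. The job is handed in at about 20 s of the 64 s allowed.

I took it by its wooden grip with 50 N. I stood it upright across the crown, where contact was felt at the expected height. Then I rocked it about the mould's axis down the gentle flank to a lean of 20.1° and held it there.

**Last checks**
- **Pointer and set hand:** in the last view the brass hand lies over the black bob. Two ways of measuring it differ: the hand reads 0.5° to 1.2° short of the pointer. At 19.7° it read about 0° to 0.9° ahead. I judge the match to be within about 0.5°.
- **Contact:** the foot presses on the plaster with about 2–3 N.
- **Middle of the foot:** I estimate it is within about 2 mm of the contact line. The contact readings and the images disagree by about 2 mm on where the crown lies across the mould, so I set it between the two.
- **Camera disagreement:** the scene camera sits about 1 px off the arm's own position, so I trusted the top camera for where the mould stands.
- **Bystanders:** I steered clear of the other things and felt no unexpected force. I took no final whole-table picture to confirm that nothing moved.

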